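Put the swapped dropper bottles back in their own holders

TASK

The four dropper bottles have been put back in the wrong holders. Rearrange them so that each bottle stands upright inside the holder whose ring has the colour of its cap; the all-black holder is empty and may be used to park a bottle on the way. Do not let any bottle fall over.

Things in the scene. Friction and masses are not known exactly. Their poses are not given: they have to be found in the camera images.
- bottle_red: dropper bottle with a red cap: upright white bottle, round body 20 mm across and 40 mm tall, pointed red cap above it up to 64 mm (every bottle also has a blue label band, which means nothing). Origin: centre of its underside; z up along the bottle. It can turn freely about z. Weighs about 25 g. At the start it stands in one of the holders with a ring of another colour.
- bottle_blue: dropper bottle with a blue cap: upright white bottle, round body 20 mm across and 40 mm tall, pointed blue cap above it up to 64 mm (every bottle also has a blue label band, which means nothing). Origin: centre of its underside; z up along the bottle. It can turn freely about z. Weighs about 25 g. At the start it stands in one of the holders with a ring of another colour.
- bottle_green: dropper bottle with a green cap: upright white bottle, round body 20 mm across and 40 mm tall, pointed green cap above it up to 64 mm (every bottle also has a blue label band, which means nothing). Origin: centre of its underside; z up along the bottle. It can turn freely about z. Weighs about 25 g. At the start it stands in one of the holders with a ring of another colour.
- bottle_white: dropper bottle with a white cap: upright white bottle, round body 20 mm across and 40 mm tall, pointed white cap above it up to 64 mm (every bottle also has a blue label band, which means nothing). Origin: centre of its underside; z up along the bottle. It can turn freely about z. Weighs about 25 g. At the start it stands in one of the holders with a ring of another colour.
- holder_red: low round bottle holder with a red ring, fixed to the table: black foot 58 mm across and 4 mm high; on it a raised ring 50 mm across outside, 36 mm inside, its top 9 mm above the table. A bottle stands inside the ring on the foot, 4 mm above the table. Origin: centre of the underside of the foot, on the table; z up.
- holder_blue: low round bottle holder with a blue ring, fixed to the table: black foot 58 mm across and 4 mm high; on it a raised ring 50 mm across outside, 36 mm inside, its top 9 mm above the table. A bottle stands inside the ring on the foot, 4 mm above the table. Origin: centre of the underside of the foot, on the table; z up.
- holder_green: low round bottle holder with a green ring, fixed to the table: black foot 58 mm across and 4 mm high; on it a raised ring 50 mm across outside, 36 mm inside, its top 9 mm above the table. A bottle stands inside the ring on the foot, 4 mm above the table. Origin: centre of the underside of the foot, on the table; z up.
- holder_white: low round bottle holder with a white ring, fixed to the table: black foot 58 mm across and 4 mm high; on it a raised ring 50 mm across outside, 36 mm inside, its top 9 mm above the table. A bottle stands inside the ring on the foot, 4 mm above the table. Origin: centre of the underside of the foot, on the table; z up.
- holder_spare: low round bottle holder with a black ring (the spare, all black, empty at the start), fixed to the table: black foot 58 mm across and 4 mm high; on it a raised ring 50 mm across outside, 36 mm inside, its top 9 mm above the table. A bottle stands inside the ring on the foot, 4 mm above the table. Origin: centre of the underside of the foot, on the table; z up.

How it is judged:
At the end, for the whole second after the job is handed in: Each of the four bottles stands at rest inside the ring of its own colour: centre within 11 mm of the holder's centre, underside less than 7 mm above the table, within 0.12 rad of upright, slower than 0.02 m/s (horizontal distance between bottle_red and holder_red below 0.011 m and z of bottle_red in the frame of holder_red below 0.007 m and angle between each of bottle_red, bottle_blue, bottle_green, bottle_white's own z axis and vertical below 0.12 rad and linear speed of each of bottle_red, bottle_blue, bottle_green, bottle_white below 0.02 m/s and horizontal distance between bottle_blue and holder_blue below 0.011 m and z of bottle_blue in the frame of holder_blue below 0.007 m and horizontal distance between bottle_green and holder_green below 0.011 m and z of bottle_green in the frame of holder_green below 0.007 m and horizontal distance between bottle_white and holder_white below 0.011 m and z of bottle_white in the frame of holder_white below 0.007 m); the robot touches nothing.
It fails at once if a bottle falls over (tilts more than 0.8 rad) (angle between any of bottle_red, bottle_blue, bottle_green, bottle_white's own z axis and vertical above 0.8 rad).
It also fails if it takes over 109 s, if anything falls off the work surface, if the arm or the gripper's body presses on something with over 40 N, if the wrist force passes 120 N, or if a joint passes its speed limit or range.

ROBOT

A 6-joint arm with a two-finger parallel gripper is mounted at the origin on a cart in front of the work surface, level with it; the furniture and walls round the work are solid. World frame = base frame: x ahead of the robot, y to its left, z up, the work surface at z = 0. Lengths are in m, angles in rad, forces in N, time in s.
With the tool pointing down it reaches from about 0.375 to 0.975 m from the base axis. Payload 3.8 kg.
Tool frame: the origin (TCP) lies midway between the tips of the shut fingers; the grasp point (between the pads) lies 19 mm behind it; z points along the fingers, y is the line along which they close (so a half turn about z gives the same grasp; the last joint's range is limited). The gripper opens to 85 mm and grips with 20 to 120 N. Pads are 22 mm wide; open, the fingers measure 114 mm over their backs; the gripper's body (76 mm by 85 mm) begins 54 mm behind the grasp point. The pads swing forward as they close: fully open they stand 13 mm farther back than shut.
Start: joints at [-1.276, 0.264, 1.604, -0, 1.274, -0.037], TCP at [0.22, -0.638, 0.231] pointing down, gripper open.
Joint ranges: [-2.63, 2.63], [-0.94, 2.18], [0.31, 2.57], [-1.31, 4.45], [0, 2.66], [-2.55, 2.55]. Speed limits (rad/s): [2.57, 2.57, 3.14, 3.14, 3.14, 3.14].

INTERFACE

Orientations are given as a rotation vector (axis times angle).
In Python, from workcell import bot gives the robot as it stands.
- The arm moves only by the tool jog_arm, never from a script. Its argument "motion" is a list of rows, each a list of 5 numbers: the opening, from -1 (shut) to 1 (fully open), then the shift along the tool's x, y, z in mm, then the turn about the tool's z in degrees. In form: [[claw, x, y, z, twist], ...]. A call has 1 to 10 rows; each row shifts and turns the commanded pose from where the row before left it, along the tool's axes as they then stand; what a row does not reach is not made up. A row lasts 1/12 s, in which the tool goes at most 41.7 mm and 7.16 degrees, less where a joint would pass 70% of its speed; a pose out of reach is approached as far as the arm can. A call with a gripper value outside its range is refused whole. The fingers move at their own pace and stop on an object; "force" is the grip in N (left out, the last holds). Time passes only in rows, so rows that do not move let the fingers close. It gives the time, the measured TCP pose, the force, the opening and the grip force at its end, in the units of the state.
- bot.read_state(): the state, without advancing time (a new reading comes with each control period).
- bot.read_camera(name): name is "side" or "top" or "wrist"; returns (picture, depth): 384x512x3 uint8, red, green, blue; 384x512 float32, m along the optical axis (not along the pixel's ray), 0 where there is no reading.
- bot.get_calibration(name): a dict with "vfov" (degrees; the focal length in pixels is half the picture's height over the tangent of half this angle, whatever the lens; pixels are square), "cx", "cy" (the principal point, pixels), "rvec" (rotation vector, rad) and "tvec" (3), from world to camera coordinates, as OpenCV has them; the wrist camera has in their place "tool_from_camera" (4x4, takes a point from camera to tool coordinates, whose origin is the TCP and whose axes are the flange's). Camera axes: x right, y down, z forward; pixel columns grow to the right and rows downward; lengths in m; the calibration is good to about 2 mm. A picture is of the moment at which its call begins: read the wrist's pose just before it. get_calibration takes no time and is no camera call.
- bot.finish_job(): hands the job in; it is judged then, once.
The state is a dict: "time": time; "q": joint angles; "joint_vel": joint speeds; "joint_torque": joint torques, N m; "tool_pos": TCP position; "tcp_rot": TCP orientation; "wrist_force": force on the tool from outside, world axes, zero at the start; "torque": the same for the moment, N m; "width": opening from 0.0 (shut) to 1.0 (fully open); "grip_force": force on a finger pad.
Only numpy, scipy, OpenCV 4.12 (cv2) and the standard library are available. Lean on these libraries where they do the work, as an engineer would, in place of code of your own. Each camera call takes 0.05 s, during which the arm holds its last target. There are 200 camera calls.

## Working session

There is one attempt and no reset: what is moved stays moved. The work goes in short steps, Python scripts to look and compute and a tool call to move; the robot and the scene stay as the last step left them, time stands still between calls to the robot, and variables do not carry over. Pictures are saved under pics/ and viewed, at most 14 in all, crops included, and the job is handed in when it is done.

Besides the shell and the picture viewer there is one more tool, called after "Request:" as name(argument=value, ...) on one line, values as JSON. jog_arm: Moves the arm, as the interface text tells. Its arguments: {"type":"object","properties":{"motion":{"type":"array"},"force":{"type":"number"}},"required":["motion"]}

```bash
mkdir -p pics
cat > h.py <<'E'
import numpy as np, cv2
from workcell import bot
def K(c):
    f=192/np.tan(np.radians(c['vfov'])/2); return f,c['cx'],c['cy']
def cam(name):
    c=bot.get_calibration(name); s=bot.read_state(); im,d=bot.read_camera(name)
    if 'tool_from_camera' in c:
        T=np.eye(4); T[:3,:3]=cv2.Rodrigues(np.array(s['tcp_rot'],float))[0]; T[:3,3]=s['tool_pos']
        M=T@np.array(c['tool_from_camera'])
    else:
        R=cv2.Rodrigues(np.array(c['rvec'],float))[0]; M=np.eye(4); M[:3,:3]=R.T; M[:3,3]=-R.T@np.array(c['tvec'])
    return im,d,c,M
def ray(c,M,u,v):
    f,cx,cy=K(c); return M[:3,3], M[:3,:3]@np.array([(u-cx)/f,(v-cy)/f,1])
def onz(c,M,u,v,z):
    o,d=ray(c,M,u,v); return o+d*(z-o[2])/d[2]
def pt(c,M,u,v,dep):
    o,d=ray(c,M,u,v); return o+d*dep
def save(n,im): cv2.imwrite('pics/'+n,im[...,::-1])
E
python3 - <<'E'
from h import *
print(bot.read_state())
ims=[]
for n in('top','side','wrist'):
    im,d,c,M=cam(n); save(n+'0.png',im); print(n,c,M[:3,3])
    np.savez('/tmp/'+n,im=im,d=d,M=M)
E
```

```text
{'time': 0.0, 'q': array([-1.27589921e+00,  2.64794004e-01,  1.60538103e+00,  1.14829028e-05,
        1.27369082e+00, -3.68955337e-02]), 'joint_vel': array([ 0.0016794 , -0.00201549,  0.00046036,  0.00011084, -0.00056533,
        0.00256033]), 'joint_torque': array([-1.09652483e-03, -5.15115595e+01, -3.67315829e+01, -2.06398513e-04,
        1.28416266e-02,  2.29273257e-05]), 'tool_pos': array([ 0.21966523, -0.63748285,  0.2299307 ]), 'tcp_rot': array([-3.09623699e+00, -5.18413629e-01,  4.41935610e-04]), 'wrist_force': array([0.47339518, 0.16581959, 0.25555695]), 'torque': array([-0.00916132, -0.03407459,  0.00843145]), 'grip_force': 0.0, 'width': 1.001015894088403}
top {'vfov': 47.85742055882494, 'cx': 260.4636622046992, 'cy': 197.2617983669336, 'rvec': array([ 2.12269086, -2.15416681,  0.21803283]), 'tvec': array([-0.20846764,  0.50534352,  0.79370607])} [ 0.35243295 -0.19451936  0.87564455]
side {'vfov': 44.33064640420811, 'cx': 251.44049014526126, 'cy': 188.3267102072379, 'rvec': array([ 1.93089655, -0.28016355,  0.17295696]), 'tvec': array([-0.54647576,  0.02626779,  0.95587456])} [ 0.28691587 -0.99727373  0.36898009]
wrist {'vfov': 68.85282234840925, 'cx': 258.2099515640944, 'cy': 186.85999733100923, 'tool_from_camera': array([[ 2.64049642e-04, -9.61183923e-01, -2.75908313e-01,
         6.93911817e-02],
       [ 9.99999833e-01,  1.12093289e-04,  5.66519105e-04,
         8.37387243e-04],
       [-5.13601586e-04, -2.75908416e-01,  9.61183792e-01,
        -1.43577311e-01],
       [ 0.00000000e+00,  0.00000000e+00,  0.00000000e+00,
         1.00000000e+00]])} [ 0.28563475 -0.61601196  0.37364655]
```

View pics/top0.png

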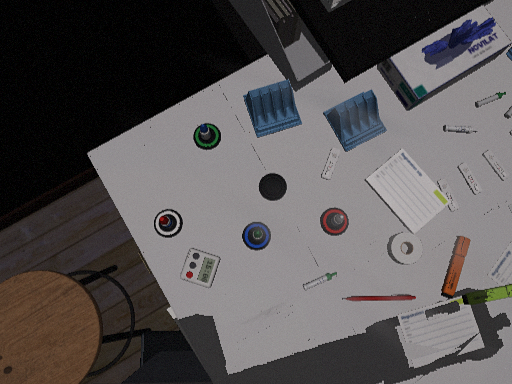

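View pics/side0.png

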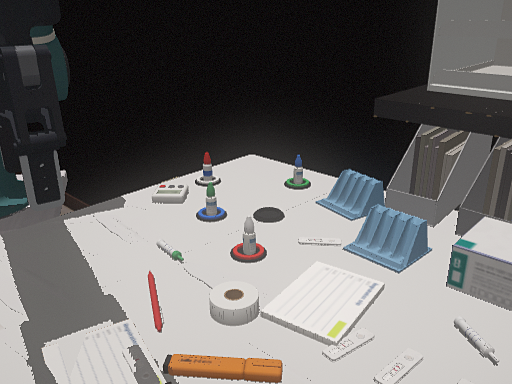

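Top view: green ring (207,135) holds blue-cap, white ring (168,223) red-cap, blue ring (257,236) green-cap, red ring (335,221) white-cap, spare (273,187). The side view agrees: caps at (207,158), (298,160), (211,188), (249,223), spare (268,215). Now I'll measure them.

```bash
cat > meas.py <<'E'
from h import *
Z={n:np.load('/tmp/%s.npz'%n) for n in('top','side')}
cal={n:bot.get_calibration(n) for n in Z}
top=Z['top'];c=cal['top'];M=top['M']
H=cv2.cvtColor(top['im'],cv2.COLOR_RGB2HSV)
# holders: dark/coloured blob outline -> foot circle (dark foot ring outer contour)
names=dict(green=(207,135),white=(168,223),blue=(257,236),red=(335,221),spare=(273,187))
dark=((top['im'].max(2)<75)|(H[...,1]>110)).astype(np.uint8)
for n,(u,v) in names.items():
    m=np.zeros_like(dark); cv2.circle(m,(u,v),20,1,-1)
    cs,_=cv2.findContours(dark*m,cv2.RETR_EXTERNAL,cv2.CHAIN_APPROX_NONE)
    k=max(cs,key=cv2.contourArea); (x,y),(w,h),_a=cv2.fitEllipse(cv2.convexHull(k))
    p=onz(c,M,x,y,.004)
    # ring surface depth points
    yy,xx=np.mgrid[v-30:v+30,u-30:u+30]; d=top['d'][v-30:v+30,u-30:u+30]
    P=np.array([pt(c,M,a,b,e) for a,b,e in zip(xx.ravel(),yy.ravel(),d.ravel()) if e>0])
    r=np.hypot(*(P[:,:2]-p[:2]).T)
    hi=P[(P[:,2]>.045)&(r<.03)]
    ringz=np.median(P[(r>.019)&(r<.024),2]); tab=np.median(P[(r>.033)&(r<.04),2]); print(n,'holder',p[:2].round(4),'px diam',round(w,1),round(h,1),'ring z',ringz.round(4),'table',tab.round(4), end=' ')
    if len(hi): print('cap med',np.median(hi,0).round(4),'max z',P[r<.03][:,2].max().round(4))
    else: print()
# bottles from side depth
s=Z['side'];c=cal['side'];M=s['M']
for n,(u,v,h) in dict(red=(207,165,30),blue=(298,167,28),green=(211,197,32),white=(249,235,40)).items():
    w=16;yy,xx=np.mgrid[v-h:v+h,u-w:u+w];d=s['d'][v-h:v+h,u-w:u+w]
    P=np.array([pt(c,M,a,b,e) for a,b,e in zip(xx.ravel(),yy.ravel(),d.ravel()) if e>0])
    B=P[P[:,2]>.015]; B=B[np.linalg.norm(B[:,:2]-np.median(B[:,:2],0),axis=1)<.03]
    f=M[:2,3]; cc=np.median(B[:,:2],0); q=cc+(cc-f)/np.linalg.norm(cc-f)*.007
    print('side bottle',n,q.round(4),'top z',B[:,2].max().round(4))
E
python3 meas.py
```

```text
green holder [ 0.6415 -0.1067] px diam 26.4 27.7 ring z 0.0093 table 0.0007 cap med [ 0.64   -0.1057  0.0575] max z 0.0696
white holder [ 0.46   -0.0294] px diam 28.1 28.9 ring z 0.0092 table 0.0007 cap med [ 0.4586 -0.0319  0.0602] max z 0.0702
blue holder [ 0.4318 -0.2066] px diam 27.8 28.1 ring z 0.0095 table 0.0009 cap med [ 0.4303 -0.2088  0.0586] max z 0.0697
red holder [ 0.4589 -0.3654] px diam 27.1 28.3 ring z 0.0095 table 0.0015 cap med [ 0.4583 -0.3652  0.0582] max z 0.071
spare holder [ 0.5325 -0.2418] px diam 27.0 27.7 ring z 0.0095 table 0.0011 
side bottle red [ 0.4585 -0.0304] top z 0.0683
side bottle blue [ 0.6423 -0.1057] top z 0.0675
side bottle green [ 0.4309 -0.2097] top z 0.0676
side bottle white [ 0.4586 -0.3689] top z 0.0678
```

View pics/wrist0.png

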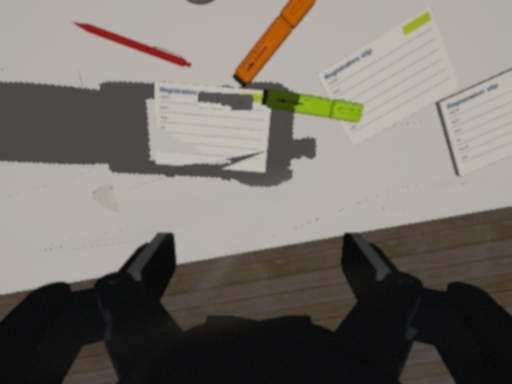

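Both views agree within 3 mm (ring top ≈ 9 mm, cap tip ≈ 68 mm, table ≈ 1 mm). Plan: green→spare, blue→blue, green→green, red→spare, white→white, red→red. The wrist view shows only the table edge and papers, with no bottles.

Request:
jog_arm(motion=[[1,24,-24,-8,0],[1,24,-24,-8,0],[1,24,-24,-8,0],[1,24,-24,-8,0],[1,24,-24,-8,0],[1,24,-24,-8,0],[1,24,-24,-8,0],[1,24,-24,-8,0],[1,24,-24,-8,0],[1,24,-24,-8,0]], force=40)

```text
time: 0.98
tool_pos: [0.3688, -0.3314, 0.3114]
tcp_rot: [-3.098, -0.518, 0.0]
wrist_force: [0.6, -0.5, -0.1]
width: 0.999
grip_force: 0.0
```

Request:
jog_arm(motion=[[1,25,-24,4,0],[1,25,-24,4,0],[1,25,-24,4,0],[1,25,-24,4,0],[1,0,0,0,0],[1,0,0,0,0],[1,0,0,0,0]])

```text
time: 1.57
tool_pos: [0.4317, -0.2099, 0.2952]
tcp_rot: [3.098, 0.52, -0.001]
wrist_force: [0.6, 0.9, 0.4]
width: 1.0
grip_force: 0.0
```

```bash
cat > go.py <<'E'
from h import *
import sys
B=dict(red=(.4586,-.0306),blue=(.6415,-.1058),green=(.4307,-.209),white=(.4585,-.367))
Hd=dict(green=(.6415,-.1067),white=(.46,-.0294),blue=(.4318,-.2066),red=(.4589,-.3654),spare=(.5325,-.2418))
def d(p,z=None):
    s=bot.read_state(); R=cv2.Rodrigues(np.array(s['tcp_rot']))[0]
    t=np.array([*p,s['tool_pos'][2] if z is None else z]); return (R.T@(t-s['tool_pos'])*1000).round(1)
E
python3 - <<'E'
from go import *
print(d(B['green'],.014))
im,dp,c,M=cam('wrist'); save('w1.png',im)
E
```

```text
[ -0.5  -1.3 281.2]
```

View pics/w1.png

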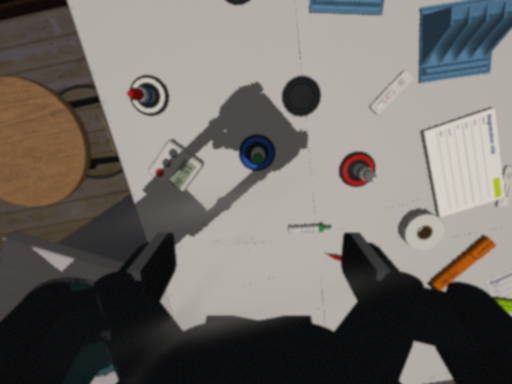

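The wrist view shows the blue ring with the green cap at (257,153), spare (301,95), red ring (357,169) and white ring (149,95). I'll use it as the check view for the holders.

Run:
```python
from go import *
im,dp,c,M=cam('wrist')
for n,u in dict(blue=(257,153),spare=(301,95),red=(357,169),white=(149,95)).items():
    print(n,onz(c,M,*u,.008)[:2].round(4),Hd[n], 'ring z by depth',pt(c,M,u[0]-14,u[1],dp[u[1],u[0]-14])[2].round(4))
print('cap',onz(c,M,258,155,.06)[:2])
```

```text
blue [ 0.4314 -0.2098] (0.4318, -0.2066) ring z by depth 0.0107
spare [ 0.533 -0.243] (0.5325, -0.2418) ring z by depth 0.0113
red [ 0.4586 -0.3666] (0.4589, -0.3654) ring z by depth 0.0101
white [ 0.4606 -0.0329] (0.46, -0.0294) ring z by depth 0.0639
cap [ 0.43720054 -0.20941834]
```

Request:
jog_arm(motion=[[1,0,-1,30,0],[1,0,0,30,0],[1,0,0,30,0],[1,0,0,30,0],[1,0,0,30,0],[1,0,0,30,0],[1,0,0,25,0],[1,0,0,0,0]])

```text
time: 2.33
tool_pos: [0.4268, -0.2079, 0.0849]
tcp_rot: [-3.093, -0.514, 0.013]
wrist_force: [-1.2, 1.2, -0.5]
width: 1.0
grip_force: 0.0
```

Request:
jog_arm(motion=[[1,0,0,20,0],[1,0,0,20,0],[1,0,0,15,0],[1,0,0,8,0],[1,0,0,0,0],[1,0,0,0,0]])

```text
time: 2.83
tool_pos: [0.432, -0.2097, 0.0282]
tcp_rot: [3.098, 0.517, 0.001]
wrist_force: [-0.3, 0.0, -0.3]
width: 0.997
grip_force: 0.0
```

Request:
jog_arm(motion=[[1,0,0,13,0],[1,0,0,0,0],[0,0,0,0,0],[-0.3,0,0,0,0],[-0.5,0,0,0,0],[-0.8,0,0,0,0],[-1,0,0,0,0],[-1,0,0,0,0],[-1,0,0,0,0],[-1,0,0,0,0]], force=30)

```text
time: 3.67
tool_pos: [0.4319, -0.2089, 0.0148]
tcp_rot: [3.098, 0.519, 0.001]
wrist_force: [-0.6, 0.1, 5.5]
width: 0.226
grip_force: 29.3
```

Request:
jog_arm(motion=[[-1,0,0,0,0],[-1,0,0,0,0],[-1,0,0,0,0],[-1,0,0,0,0]])

```text
time: 4.0
tool_pos: [0.4319, -0.209, 0.0148]
tcp_rot: [3.098, 0.519, 0.001]
wrist_force: [-0.7, 1.2, 5.5]
width: 0.227
grip_force: 29.3
```

Request:
jog_arm(motion=[[-1,0,0,-10,0],[-1,0,0,-20,0],[-1,0,0,-20,0],[-1,0,0,-15,0],[-1,17,13,-5,0],[-1,17,13,0,0],[-1,17,13,0,0],[-1,17,13,0,0],[-1,16.5,12.5,0,0],[-1,0,0,0,0]])

```text
time: 4.83
tool_pos: [0.5363, -0.2438, 0.0854]
tcp_rot: [3.096, 0.519, 0.006]
wrist_force: [1.5, -0.0, -0.0]
width: 0.228
grip_force: 29.4
```

Request:
jog_arm(motion=[[-1,0,0,10,0],[-1,0,0,15,0],[-1,0,0,15,0],[-1,0,0,0,0],[-1,0,0,0,0],[-1,0,0,0,0]])

```text
time: 5.33
tool_pos: [0.5319, -0.242, 0.0444]
tcp_rot: [-3.098, -0.519, 0.001]
wrist_force: [-0.9, -0.0, -0.6]
width: 0.222
grip_force: 29.4
```

```bash
sed -i 's/^Hd=.*/Hd=dict(green=(.641,-.1067),white=(.4603,-.031),blue=(.4316,-.208),red=(.4588,-.366),spare=(.5328,-.2424))/' go.py
python3 - <<'E'
from go import *
print(d(Hd['spare'],.016), bot.read_state()['width'])
im,_,_,_=cam('side'); save('s1.png',im[110:290,130:370].repeat(3,0).repeat(3,1))
E
```

```text
[ 0.8  0.7 28.4] 0.22229658391807017
```

View pics/s1.png

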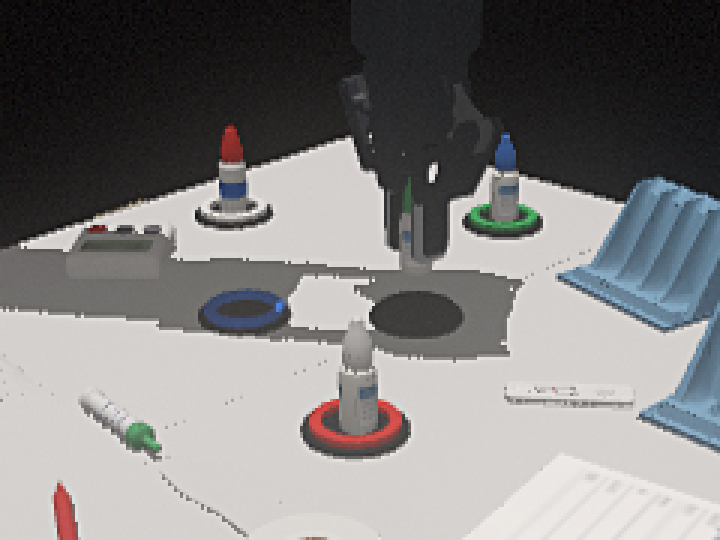

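Crop shows the green bottle hanging upright in the fingers above the spare at (415,225), with the blue ring empty. Lowering and releasing.

Request:
jog_arm(motion=[[-1,1,0.5,10,0],[-1,0,0,10,0],[-1,0,0,6,0],[-1,0,0,2,0],[-1,0,0,0,0],[-1,0,0,0,0],[-0.4,0,0,0,0],[-0.2,0,0,0,0],[0,0,0,0,0],[0.3,0,0,0,0]])

```text
time: 6.22
tool_pos: [0.5337, -0.2425, 0.0164]
tcp_rot: [3.098, 0.519, 0.0]
wrist_force: [-0.0, -0.1, -0.3]
width: 0.624
grip_force: 0.0
```

Request:
jog_arm(motion=[[1,0,0,0,0],[1,0,0,0,0],[1,0,0,-15,0],[1,0,0,-25,0],[1,0,0,-30,0],[1,0,0,-30,0],[1,0,0,0,0],[1,0,0,0,0],[1,0,0,0,0]])

```text
time: 6.97
tool_pos: [0.5333, -0.2423, 0.1161]
tcp_rot: [-3.098, -0.519, 0.0]
wrist_force: [-1.0, -0.1, 0.2]
width: 0.997
grip_force: 0.0
```

Run:
```python
from go import *
print(d(B['blue'],.016))
```

```text
[146.8 -93.8 100.1]
```

Request:
jog_arm(motion=[[1,24.5,-15.6,0,0],[1,24.5,-15.6,0,0],[1,24.5,-15.6,0,0],[1,24.5,-15.6,0,0],[1,24.5,-15.6,0,0],[1,24.5,-15.6,0,0],[1,0,0,0,0],[1,0,0,0,0],[1,0,0,0,0]])

```text
time: 7.72
tool_pos: [0.6405, -0.1059, 0.1142]
tcp_rot: [-3.097, -0.52, 0.006]
wrist_force: [-0.2, -0.3, 0.2]
width: 0.997
grip_force: 0.0
```

Run:
```python
from go import *
print(d(B['blue'],.016))
im,_,_,_=cam('side'); save('s2.png',im[110:290,130:370].repeat(3,0).repeat(3,1))
```

```text
[ 1.3  0.4 98.2]
```

View pics/s2.png

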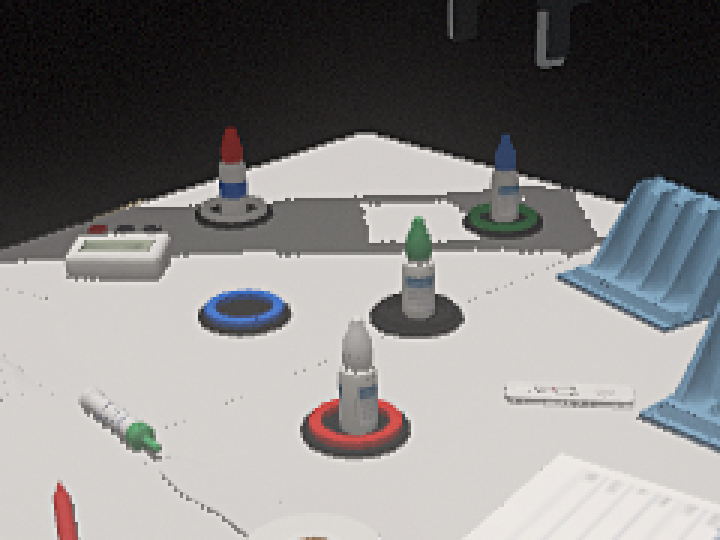

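Green stands upright in the spare holder at (418,270), and the gripper is centred over the blue bottle at (506,180). Next, pick up blue.

Request:
jog_arm(motion=[[1,1,0.5,20,0],[1,0,0,25,0],[1,0,0,25,0],[1,0,0,18,0],[1,0,0,10,0],[1,0,0,0,0],[1,0,0,0,0],[0,0,0,0,0],[-0.3,0,0,0,0],[-0.5,0,0,0,0]])

```text
time: 8.6
tool_pos: [0.6445, -0.1066, 0.0201]
tcp_rot: [3.097, 0.519, 0.004]
wrist_force: [0.6, 0.1, -0.3]
width: 0.604
grip_force: 0.0
```

Request:
jog_arm(motion=[[-0.8,0,0,0,0],[-1,0,0,0,0],[-1,0,0,0,0],[-1,0,0,0,0],[-1,0,0,0,0]])

```text
time: 9.02
tool_pos: [0.6437, -0.1062, 0.019]
tcp_rot: [3.098, 0.519, 0.001]
wrist_force: [-1.6, 0.1, 4.1]
width: 0.22
grip_force: 29.4
```

Request:
jog_arm(motion=[[-1,0,0,-10,0],[-1,0,0,-20,0],[-1,0,0,-25,0],[-1,0,0,-25,0],[-1,0,0,-15,0],[-1,0,0,0,0],[-1,0,0,0,0],[-1,0,0,0,0]])

```text
time: 9.68
tool_pos: [0.6422, -0.106, 0.1121]
tcp_rot: [-3.098, -0.519, 0.003]
wrist_force: [-0.9, -0.5, -0.6]
width: 0.223
grip_force: 29.3
```

Run:
```python
from go import *
print(d(Hd['blue'],.016),bot.read_state()['width'])
```

```text
[-232.1   27.9   96.4] 0.2233825061089017
```

Request:
jog_arm(motion=[[-1,-15,2,0,0],[-1,-26,3,0,0],[-1,-26,3,0,0],[-1,-26,3,0,0],[-1,-26,3,0,0],[-1,-26,3,0,0],[-1,-26,3,0,0],[-1,-26,3,0,0],[-1,-20,3,0,0],[-1,-15,2,0,0]])

```text
time: 10.52
tool_pos: [0.4295, -0.2078, 0.1109]
tcp_rot: [-3.096, -0.517, 0.006]
wrist_force: [-0.3, -0.5, -1.2]
width: 0.221
grip_force: 29.4
```

Request:
jog_arm(motion=[[-1,0,0,0,0],[-1,0,0,15,0],[-1,0,0,20,0],[-1,0,0,15,0],[-1,0,0,0,0],[-1,0,0,0,0],[-1,0,0,0,0]])

```text
time: 11.1
tool_pos: [0.4332, -0.208, 0.0632]
tcp_rot: [-3.098, -0.519, 0.001]
wrist_force: [-0.0, 0.3, 1.3]
width: 0.22
grip_force: 29.4
```

Run:
```python
from go import *
print(d(Hd['blue'],.019),bot.read_state()['width'])
```

```text
[-1.5 -0.5 44.2] 0.22011488636620133
```

Request:
jog_arm(motion=[[-1,-1.5,-0.5,15,0],[-1,0,0,15,0],[-1,0,0,9,0],[-1,0,0,4,0],[-1,0,0,0,0],[-1,0,0,0,0],[-0.4,0,0,0,0],[-0.2,0,0,0,0],[0,0,0,0,0],[0.3,0,0,0,0]])

```text
time: 11.93
tool_pos: [0.4318, -0.2085, 0.0208]
tcp_rot: [3.098, 0.519, 0.001]
wrist_force: [0.2, 0.3, -0.4]
width: 0.624
grip_force: 0.0
```

Request:
jog_arm(motion=[[1,0,0,0,0],[1,0,0,0,0],[1,0,0,-15,0],[1,0,0,-25,0],[1,0,0,-30,0],[1,0,0,-30,0],[1,0,0,0,0],[1,0,0,0,0],[1,0,0,0,0]])

```text
time: 12.68
tool_pos: [0.4311, -0.2081, 0.12]
tcp_rot: [-3.098, -0.519, 0.0]
wrist_force: [-0.5, 0.2, 0.0]
width: 1.002
grip_force: 0.0
```

Run:
```python
from go import *
print(d(Hd['spare'],.017))
```

```text
[ 85.   65.6 103. ]
```

Request:
jog_arm(motion=[[1,17,13,0,0],[1,17,13,0,0],[1,18,13,0,0],[1,17,13,0,0],[1,17,13,0,0],[1,0,0,0,0],[1,0,0,0,0],[1,0,0,0,0]])

```text
time: 13.35
tool_pos: [0.5321, -0.2408, 0.1182]
tcp_rot: [-3.096, -0.519, 0.006]
wrist_force: [-0.4, 0.1, 0.3]
width: 1.001
grip_force: 0.0
```

Run:
```python
from go import *
print(d((.5335,-.2424),.017))
im,_,_,_=cam('side'); save('s3.png',im[110:290,130:370].repeat(3,0).repeat(3,1))
```

```text
[  1.1   2.2 101.2]
```

View pics/s3.png

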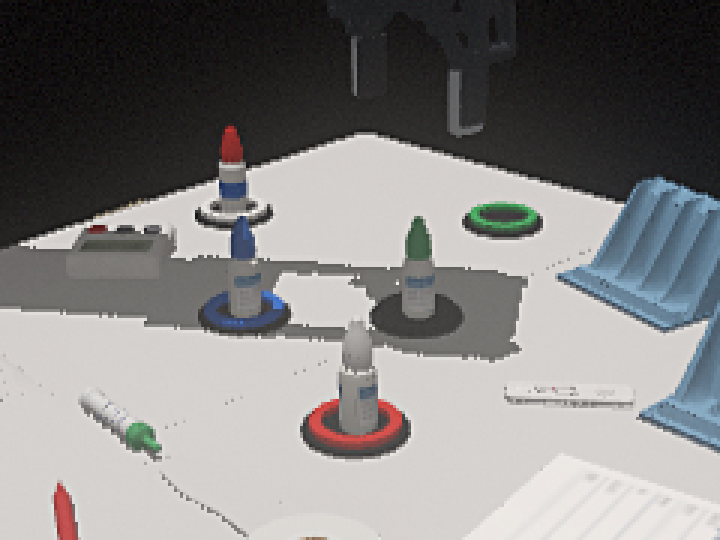

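Blue stands in the blue ring (244,270), green in the spare (418,270), and the green ring (503,218) is empty. Picking green.

Request:
jog_arm(motion=[[1,0,0.5,20,0],[1,0,0,25,0],[1,0,0,25,0],[1,0,0,20,0],[1,0,0,11,0],[1,0,0,0,0],[1,0,0,0,0],[0,0,0,0,0],[-0.3,0,0,0,0],[-0.5,0,0,0,0]])

```text
time: 14.23
tool_pos: [0.5352, -0.2428, 0.021]
tcp_rot: [3.097, 0.518, 0.004]
wrist_force: [0.4, 0.4, -1.1]
width: 0.602
grip_force: 0.0
```

Request:
jog_arm(motion=[[-0.8,0,0,0,0],[-1,0,0,0,0],[-1,0,0,0,0],[-1,0,0,0,0],[-1,0,0,0,0]])

```text
time: 14.65
tool_pos: [0.5345, -0.2424, 0.0201]
tcp_rot: [3.098, 0.519, 0.001]
wrist_force: [-1.2, -0.4, 6.2]
width: 0.223
grip_force: 29.4
```

Request:
jog_arm(motion=[[-1,0,0,-10,0],[-1,0,0,-20,0],[-1,0,0,-25,0],[-1,0,0,-25,0],[-1,0,0,-15,0],[-1,0,0,0,0],[-1,0,0,0,0],[-1,0,0,0,0]])

```text
time: 15.32
tool_pos: [0.5331, -0.2417, 0.1131]
tcp_rot: [-3.097, -0.519, 0.002]
wrist_force: [-0.1, 0.1, -0.8]
width: 0.224
grip_force: 29.3
```

Run:
```python
from go import *
print(d(Hd['green'],.017),bot.read_state()['width'])
```

```text
[146.1 -92.3  96.1] 0.22440469036961805
```

Place at TCP z ≈ 0.0205.

Request:
jog_arm(motion=[[-1,15,-10,0,0],[-1,24,-15,0,0],[-1,24,-15,0,0],[-1,24,-15,0,0],[-1,24,-15,0,0],[-1,20,-13,0,0],[-1,15,-9.5,0,0],[-1,0,0,0,0],[-1,0,0,0,0]])

```text
time: 16.07
tool_pos: [0.6412, -0.1064, 0.1125]
tcp_rot: [-3.097, -0.522, 0.005]
wrist_force: [0.2, -0.4, 0.0]
width: 0.222
grip_force: 29.4
```

Request:
jog_arm(motion=[[-1,0,0,15,0],[-1,0,0,20,0],[-1,0,0,15,0],[-1,0,0,0,0],[-1,0,0,0,0],[-1,0,0,0,0]])

```text
time: 16.57
tool_pos: [0.6418, -0.108, 0.0648]
tcp_rot: [3.098, 0.517, 0.0]
wrist_force: [0.5, 0.9, 0.4]
width: 0.222
grip_force: 29.4
```

Run:
```python
from go import *
print(d(Hd['green'],.0205),bot.read_state()['width'])
```

```text
[-0.3 -1.5 44.3] 0.2219043557714667
```

Request:
jog_arm(motion=[[-1,0,-1.5,15,0],[-1,0,0,15,0],[-1,0,0,9,0],[-1,0,0,4,0],[-1,0,0,0,0],[-1,0,0,0,0],[-0.4,0,0,0,0],[-0.2,0,0,0,0],[0,0,0,0,0],[0.3,0,0,0,0]])

```text
time: 17.4
tool_pos: [0.6419, -0.1058, 0.0219]
tcp_rot: [3.098, 0.519, 0.001]
wrist_force: [-0.6, 0.5, -0.7]
width: 0.623
grip_force: 0.0
```

Request:
jog_arm(motion=[[1,0,0,0,0],[1,0,0,0,0],[1,0,0,-15,0],[1,0,0,-25,0],[1,0,0,-30,0],[1,0,0,-30,0],[1,0,0,0,0],[1,0,0,0,0],[1,0,0,0,0]])

```text
time: 18.15
tool_pos: [0.6411, -0.1056, 0.1211]
tcp_rot: [-3.098, -0.519, 0.0]
wrist_force: [0.1, -0.8, -0.4]
width: 1.001
grip_force: 0.0
```

Run:
```python
from go import *
print(d((.459,-.0312),.017))
```

```text
[-147.9 -129.7  104.1]
```

Request:
jog_arm(motion=[[1,-18.5,-16.2,0,0],[1,-18.5,-16.2,0,0],[1,-18.5,-16.2,0,0],[1,-18.5,-16.2,0,0],[1,-18.5,-16.2,0,0],[1,-18.5,-16.2,0,0],[1,-18.5,-16.2,0,0],[1,-18.5,-16.2,0,0],[1,0,0,0,0],[1,0,0,0,0]])

```text
time: 18.98
tool_pos: [0.4568, -0.0309, 0.1193]
tcp_rot: [-3.097, -0.52, 0.005]
wrist_force: [0.7, 0.1, -0.1]
width: 1.001
grip_force: 0.0
```

Run:
```python
from go import *
im,_,_,_=cam('side'); save('s4.png',im[110:290,130:370].repeat(3,0).repeat(3,1))
print(d((.459,-.0312),.017))
```

```text
[  0.7   0.2 103.1]
```

View pics/s4.png

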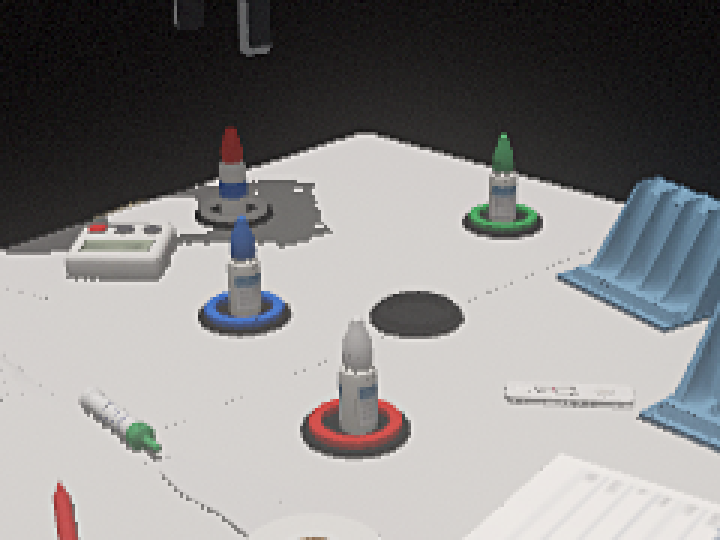

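Green and blue are both home (green upright at (503,180)). Next is red in the white ring at (233,170).

Request:
jog_arm(motion=[[1,0.5,0,20,0],[1,0,0,25,0],[1,0,0,25,0],[1,0,0,20,0],[1,0,0,13,0],[1,0,0,0,0],[1,0,0,0,0],[0,0,0,0,0],[-0.3,0,0,0,0],[-0.5,0,0,0,0]])

```text
time: 19.87
tool_pos: [0.4611, -0.0315, 0.0195]
tcp_rot: [3.098, 0.519, 0.004]
wrist_force: [0.6, -0.4, 0.3]
width: 0.606
grip_force: 0.0
```

Request:
jog_arm(motion=[[-0.8,0,0,0,0],[-1,0,0,0,0],[-1,0,0,0,0],[-1,0,0,0,0],[-1,0,0,0,0]])

```text
time: 20.28
tool_pos: [0.4603, -0.0313, 0.0189]
tcp_rot: [3.098, 0.519, 0.002]
wrist_force: [-1.6, 0.1, 5.7]
width: 0.221
grip_force: 29.7
```

Request:
jog_arm(motion=[[-1,0,0,-10,0],[-1,0,0,-20,0],[-1,0,0,-25,0],[-1,0,0,-25,0],[-1,0,0,-15,0],[-1,0,0,0,0],[-1,0,0,0,0],[-1,0,0,0,0]])

```text
time: 20.95
tool_pos: [0.4588, -0.0311, 0.1124]
tcp_rot: [-3.098, -0.519, 0.002]
wrist_force: [0.2, -0.3, -0.8]
width: 0.219
grip_force: 29.4
```

Run:
```python
from go import *
print(d(Hd['spare'],.018),bot.read_state()['width'])
```

```text
[  1.3 223.9  94.3] 0.21918892944929932
```

Request:
jog_arm(motion=[[-1,0,15,0,0],[-1,0,25,0,0],[-1,0,25,0,0],[-1,0,25,0,0],[-1,1,25,0,0],[-1,0,25,0,0],[-1,0,25,0,0],[-1,0,25,0,0],[-1,0,20,0,0],[-1,0,14,0,0]])

```text
time: 21.78
tool_pos: [0.5328, -0.2439, 0.111]
tcp_rot: [-3.097, -0.517, 0.004]
wrist_force: [1.0, 0.6, 0.0]
width: 0.223
grip_force: 29.4
```

Request:
jog_arm(motion=[[-1,0,0,0,0],[-1,0,0,15,0],[-1,0,0,20,0],[-1,0,0,15,0],[-1,0,0,0,0],[-1,0,0,0,0],[-1,0,0,0,0]])

```text
time: 22.37
tool_pos: [0.5337, -0.2421, 0.0635]
tcp_rot: [-3.098, -0.519, 0.0]
wrist_force: [-0.0, 0.5, 0.0]
width: 0.217
grip_force: 29.4
```

Run:
```python
from go import *
print(d(Hd['spare'],.019),bot.read_state()['width'])
```

```text
[-0.9 -0.  44.5] 0.21724707668606227
```

Request:
jog_arm(motion=[[-1,-1,0,15,0],[-1,0,0,15,0],[-1,0,0,9,0],[-1,0,0,4,0],[-1,0,0,0,0],[-1,0,0,0,0],[-0.4,0,0,0,0],[-0.2,0,0,0,0],[0,0,0,0,0],[0.3,0,0,0,0]])

```text
time: 23.2
tool_pos: [0.5331, -0.2432, 0.0209]
tcp_rot: [3.098, 0.519, 0.001]
wrist_force: [0.2, 0.3, -0.2]
width: 0.628
grip_force: 0.0
```

Request:
jog_arm(motion=[[1,0,0,0,0],[1,0,0,0,0],[1,0,0,-15,0],[1,0,0,-25,0],[1,0,0,-30,0],[1,0,0,-30,0],[1,0,0,0,0],[1,0,0,0,0],[1,0,0,0,0]])

```text
time: 23.95
tool_pos: [0.5324, -0.2429, 0.12]
tcp_rot: [-3.098, -0.519, 0.0]
wrist_force: [-0.2, 0.4, -0.9]
width: 1.0
grip_force: 0.0
```

Run:
```python
from go import *
print(d(B['white'],.017))
```

```text
[-110.3   93.3  103. ]
```

Request:
jog_arm(motion=[[1,-18.5,15.5,0,0],[1,-18.5,15.5,0,0],[1,-18.5,15.5,0,0],[1,-18.5,15.5,0,0],[1,-18.5,15.5,0,0],[1,-18,15.5,0,0],[1,0,0,0,0],[1,0,0,0,0],[1,0,0,0,0]])

```text
time: 24.7
tool_pos: [0.4577, -0.3659, 0.1186]
tcp_rot: [-3.096, -0.517, 0.003]
wrist_force: [-0.6, 0.3, -0.6]
width: 1.0
grip_force: 0.0
```

Run:
```python
from go import *
im,_,_,_=cam('side'); save('s5.png',im[110:290,130:370].repeat(3,0).repeat(3,1))
print(d(B['white'],.017))
```

```text
[  0.    1.5 101.9]
```

View pics/s5.png

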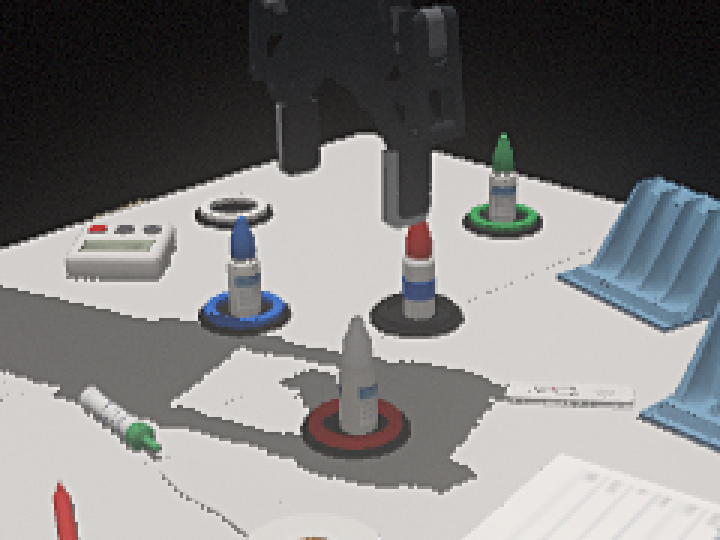

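Red stands in the spare (418,270), the white ring (233,210) is empty, and the gripper is above the white bottle (357,380).

Request:
jog_arm(motion=[[1,0,1,20,0],[1,0,0,25,0],[1,0,0,25,0],[1,0,0,20,0],[1,0,0,12,0],[1,0,0,0,0],[1,0,0,0,0],[0,0,0,0,0],[-0.3,0,0,0,0],[-0.5,0,0,0,0]])

```text
time: 25.58
tool_pos: [0.46, -0.3688, 0.02]
tcp_rot: [3.096, 0.519, 0.003]
wrist_force: [1.1, -0.2, -0.4]
width: 0.604
grip_force: 0.0
```

Request:
jog_arm(motion=[[-0.8,0,0,0,0],[-1,0,0,0,0],[-1,0,0,0,0],[-1,0,0,0,0],[-1,0,0,0,0]])

```text
time: 26.0
tool_pos: [0.4592, -0.3683, 0.0191]
tcp_rot: [3.098, 0.519, 0.001]
wrist_force: [-0.1, 0.5, 5.7]
width: 0.226
grip_force: 29.3
```

Request:
jog_arm(motion=[[-1,0,0,-10,0],[-1,0,0,-20,0],[-1,0,0,-25,0],[-1,0,0,-25,0],[-1,0,0,-15,0],[-1,0,0,0,0],[-1,0,0,0,0],[-1,0,0,0,0]])

```text
time: 26.67
tool_pos: [0.4581, -0.3672, 0.1121]
tcp_rot: [-3.097, -0.519, 0.002]
wrist_force: [-0.4, 0.4, -0.3]
width: 0.22
grip_force: 29.3
```

Run:
```python
from go import *
print(d(Hd['white'],.018),bot.read_state()['width'])
```

```text
[ 111.7 -317.    94.5] 0.22041842647650367
```

Request:
jog_arm(motion=[[-1,6,-15,0,0],[-1,9,-25,0,0],[-1,9,-25,0,0],[-1,9,-25,0,0],[-1,9,-25,0,0],[-1,9,-25,0,0],[-1,9,-25,0,0],[-1,9,-25,0,0],[-1,9,-25,0,0],[-1,9,-25,0,0]])

```text
time: 27.5
tool_pos: [0.4609, -0.1102, 0.1114]
tcp_rot: [-3.097, -0.518, 0.005]
wrist_force: [0.4, 0.2, 0.0]
width: 0.22
grip_force: 29.4
```

Request:
jog_arm(motion=[[-1,9,-25,0,0],[-1,9,-25,0,0],[-1,6.5,-16,0,0],[-1,0,-11,0,0],[-1,0,0,0,0],[-1,0,0,15,0],[-1,0,0,20,0],[-1,0,0,15,0],[-1,0,0,0,0],[-1,0,0,0,0]])

```text
time: 28.33
tool_pos: [0.4594, -0.0323, 0.062]
tcp_rot: [-3.098, -0.517, 0.006]
wrist_force: [-0.2, -0.1, 0.1]
width: 0.225
grip_force: 29.4
```

Run:
```python
from go import *
print(d(Hd['white'],.019),bot.read_state()['width'])
```

```text
[ 1.5 -0.9 43. ] 0.2249168583469598
```

Request:
jog_arm(motion=[[-1,0,0,15,0],[-1,0,0,15,0],[-1,0,0,8,0],[-1,0,0,4,0],[-1,0,0,0,0],[-1,0,0,0,0],[-0.4,0,0,0,0],[-0.2,0,0,0,0],[0,0,0,0,0],[0.3,0,0,0,0]])

```text
time: 29.17
tool_pos: [0.4615, -0.0319, 0.0218]
tcp_rot: [3.098, 0.519, 0.002]
wrist_force: [-0.2, -0.4, 0.4]
width: 0.624
grip_force: 0.0
```

Request:
jog_arm(motion=[[1,0,0,0,0],[1,0,0,0,0],[1,0,0,-15,0],[1,0,0,-25,0],[1,0,0,-30,0],[1,0,0,-30,0],[1,0,0,0,0],[1,0,0,0,0],[1,0,0,0,0]])

```text
time: 29.92
tool_pos: [0.4607, -0.0318, 0.121]
tcp_rot: [-3.098, -0.519, 0.0]
wrist_force: [0.5, -0.4, -1.0]
width: 1.0
grip_force: 0.0
```

Run:
```python
from go import *
print(d((.533,-.243),.017))
```

```text
[ -0.4 223.2 104. ]
```

Request:
jog_arm(motion=[[1,0,25,0,0],[1,0,25,0,0],[1,0,25,0,0],[1,0,25,0,0],[1,0,25,0,0],[1,0,25,0,0],[1,0,25,0,0],[1,0,25,0,0],[1,0,23,0,0],[1,0,0,0,0]])

```text
time: 30.75
tool_pos: [0.5338, -0.2459, 0.1192]
tcp_rot: [3.099, 0.515, -0.003]
wrist_force: [-0.0, 0.4, -0.0]
width: 1.002
grip_force: 0.0
```

Request:
jog_arm(motion=[[1,0,0,0,0],[1,0,0,0,0],[1,0,0,0,0]])

```text
time: 31.0
tool_pos: [0.5325, -0.2414, 0.1199]
tcp_rot: [-3.096, -0.519, 0.003]
wrist_force: [-0.1, -0.4, 0.3]
width: 1.0
grip_force: 0.0
```

Run:
```python
from go import *
im,_,_,_=cam('side'); save('s6.png',im[110:290,130:370].repeat(3,0).repeat(3,1))
print(d((.533,-.243),.017))
```

```text
[ -0.2   1.7 103.3]
```

View pics/s6.png

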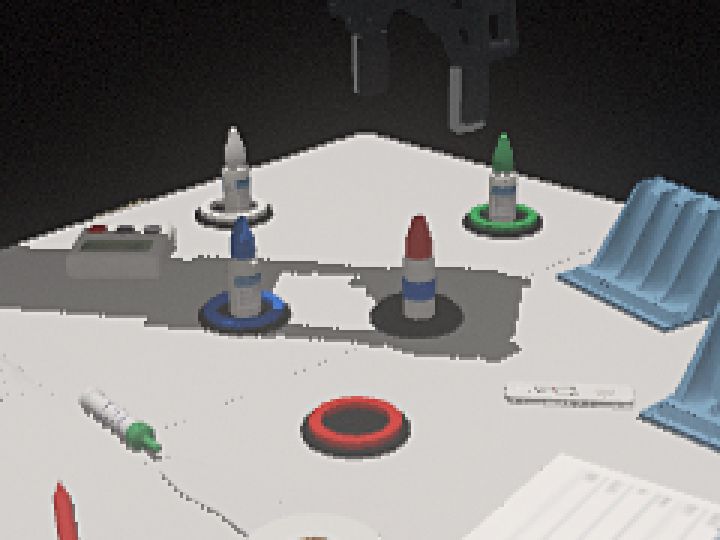

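White stands in the white ring (236,190). Only red, at (418,270), is left to move to the red ring (355,425).

Request:
jog_arm(motion=[[1,0,0.5,20,0],[1,0,0,25,0],[1,0,0,25,0],[1,0,0,20,0],[1,0,0,13,0],[1,0,0,0,0],[1,0,0,0,0],[0,0,0,0,0],[-0.3,0,0,0,0],[-0.5,0,0,0,0]])

```text
time: 31.88
tool_pos: [0.5351, -0.2438, 0.02]
tcp_rot: [3.097, 0.519, 0.004]
wrist_force: [0.7, -0.2, -0.2]
width: 0.602
grip_force: 0.0
```

Request:
jog_arm(motion=[[-0.8,0,0,0,0],[-1,0,0,0,0],[-1,0,0,0,0],[-1,0,0,0,0],[-1,0,0,0,0]])

```text
time: 32.3
tool_pos: [0.5343, -0.2435, 0.019]
tcp_rot: [3.098, 0.519, 0.001]
wrist_force: [-1.0, 1.1, 6.3]
width: 0.217
grip_force: 29.4
```

Request:
jog_arm(motion=[[-1,0,0,-10,0],[-1,0,0,-20,0],[-1,0,0,-25,0],[-1,0,0,-25,0],[-1,0,0,-15,0],[-1,0,0,0,0],[-1,0,0,0,0],[-1,0,0,0,0]])

```text
time: 32.97
tool_pos: [0.5329, -0.2427, 0.1121]
tcp_rot: [-3.097, -0.519, 0.002]
wrist_force: [-0.1, -0.1, -0.4]
width: 0.223
grip_force: 29.4
```

Run:
```python
from go import *
print(d(Hd['red'],.018),bot.read_state()['width'])
```

```text
[-110.1   92.6   94.1] 0.2233653870605874
```

Request:
jog_arm(motion=[[-1,-14,12,0,0],[-1,-20,17,0,0],[-1,-20,17,0,0],[-1,-20,17,0,0],[-1,-20,17,0,0],[-1,-16,12.5,0,0],[-1,0,0,0,0],[-1,0,0,0,0]])

```text
time: 33.63
tool_pos: [0.4583, -0.3662, 0.1111]
tcp_rot: [-3.096, -0.515, 0.003]
wrist_force: [0.4, 0.6, -0.1]
width: 0.218
grip_force: 29.4
```

Request:
jog_arm(motion=[[-1,0,0,15,0],[-1,0,0,20,0],[-1,0,0,15,0],[-1,0,0,0,0],[-1,0,0,0,0],[-1,0,0,0,0]])

```text
time: 34.13
tool_pos: [0.4605, -0.3659, 0.0634]
tcp_rot: [-3.098, -0.52, 0.0]
wrist_force: [-0.7, -0.7, 0.3]
width: 0.22
grip_force: 29.4
```

Run:
```python
from go import *
print(d(Hd['red'],.019),bot.read_state()['width'])
```

```text
[-1.6 -0.4 44.4] 0.22038535394957565
```

Request:
jog_arm(motion=[[-1,-1.5,0,15,0],[-1,0,0,15,0],[-1,0,0,9,0],[-1,0,0,4,0],[-1,0,0,0,0],[-1,0,0,0,0],[-0.4,0,0,0,0],[-0.2,0,0,0,0],[0,0,0,0,0],[0.3,0,0,0,0]])

```text
time: 34.97
tool_pos: [0.4589, -0.3673, 0.0209]
tcp_rot: [3.098, 0.519, 0.001]
wrist_force: [-0.2, 0.5, 0.2]
width: 0.622
grip_force: 0.0
```

Request:
jog_arm(motion=[[1,0,0,0,0],[1,0,0,0,0],[1,0,0,-15,0],[1,0,0,-25,0],[1,0,0,-30,0],[1,0,0,-30,0],[1,0,0,-30,0],[1,-20,20,-20,0],[1,-20,20,0,0],[1,-20,20,0,0]])

```text
time: 35.8
tool_pos: [0.4224, -0.445, 0.1734]
tcp_rot: [3.094, 0.52, 0.004]
wrist_force: [-0.2, -0.1, -0.6]
width: 1.0
grip_force: 0.0
```

Request:
jog_arm(motion=[[1,-20,20,0,0],[1,-20,20,0,0],[1,0,0,0,0],[1,0,0,0,0],[1,0,0,0,0],[1,0,0,0,0]])

```text
time: 36.3
tool_pos: [0.3969, -0.493, 0.17]
tcp_rot: [-3.097, -0.52, 0.0]
wrist_force: [0.1, 0.2, -0.5]
width: 1.0
grip_force: 0.0
```

Run:
```python
from h import *
im,_,_,_=cam('side'); save('s7.png',im[110:290,130:370].repeat(3,0).repeat(3,1))
im,_,_,_=cam('top'); save('t7.png',im[100:270,140:370].repeat(3,0).repeat(3,1))
```

```text
(no output)
```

View pics/s7.png

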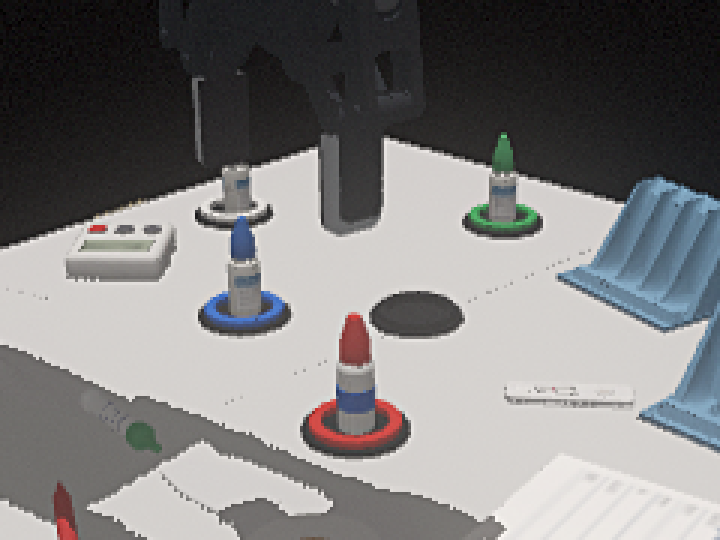

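View pics/t7.png

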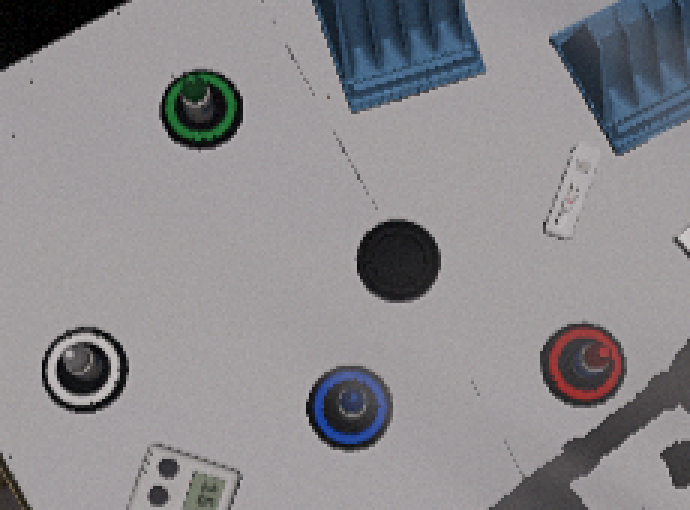

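In both views all four bottles stand upright inside their own rings: top crop green (200,108), white (85,365), blue (350,405), red (583,362). The spare is empty and the gripper is clear.

```bash
python3 -c "
from workcell import bot
print(bot.finish_job())"
```

```text
the job is handed in; nothing more can be done
None
```

All four bottles stand upright in the holders matching their caps, and I handed the job in at about 36 s of the 109 s allowed; the hand-in returned no verdict.

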